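# Slide the praline tin along the rail into its corner pocket

## Task

Push the small rectangular tin on the display board back until it lies flat against the brass rail, then slide it along the rail, keeping it against the rail all the way, into the corner pocket at the board's right end, so that it sits square against both the rail and the end stop. Use only the fingertips or the outside of the fingers: do not take the tin between the fingers, tip it or lift it. Leave the round tin, the price cards and everything else where they stand, and finish clear of everything.

Things in the scene. Friction and masses are not known exactly. Their poses are not given: they have to be found in the camera images.
- display_board: Fixed wooden board 170 (its x) x 380 (its y) x 12 mm on the table. Origin: centre of its underside; its x axis points away from the robot across the board, y to the left along it, z up; its top is at z=+12 mm. It is flat and open except for the brass rail along its far edge and the corner pocket at its right end (-y), formed by rail, end stop and lip.
- rail (a point): Middle of the brass rail's inner face, at the board's top (board x=+73, y=0, z=+12 mm); axes are the board's. The rail is straight along y over the whole board, 12 mm thick, 14 mm high above the board's top, without an obstacle at its left end.
- end_stop (a point): On the end stop's inner face, at the board's top (board x=+53, y=-178, z=+12 mm); axes are the board's. The stop faces left (+y), is 14 mm high and 10 mm thick and reaches from the rail out to board x=+17 mm.
- lip (a point): On the inner face of the lip that faces the rail at the pocket, at the board's top (board x=+29, y=-160, z=+12 mm); axes are the board's. 9 mm high, 8 mm thick, straight from y=-179 to -141 mm, then flaring away from the rail to y=-127, x=+13 mm. The pocket between lip and rail is 44 mm wide, open at the left and above.
- pocket (a point): Where the rectangular tin's origin lies when it is fully home in the corner pocket: board x=+53, y=-150, z=+12 mm (on the board's top). Its axes are the board's.
- flat_tin: Loose closed steel tin, rectangular: 40 (its x) x 56 (its y) x 20 mm high, 55 to 130 g, no moving lid. Origin: centre of its underside; z up. It starts on the front half of the board, up to 0.35 rad askew to it, left or right of the round tin; it goes into the pocket with its long side along the rail (within 0.35 rad of that at the start). Either end first will do.
- round_tin: Loose round steel tin, 48 mm across, 20 mm high, about 80 g; origin: centre of its underside. It stands on the front half of the board and is to be left there.
- price_card: Loose oak block 22 (its x) x 52 (its y) x 16 mm with an upright card (66 wide, top 62 mm above its underside) on it, standing near the board's front edge at the right, in front of the pocket. Origin: centre of its underside. Leave it alone.
- price_card_2: A like oak block with card on the table left of the board; leave it alone.
- jar_green: Canister 64 mm across, 75 mm high, at the back of the table; leave it alone. Origin: centre of its underside.
- jar_white: Canister 68 mm across, 85 mm high, at the back of the table; leave it alone. Origin: centre of its underside.
- pack_dark: Wrapped gift pack with bow, 109x167x81 mm, at the left; leave it alone. Origin: about the centre of its underside.
- pack_dots: Wrapped praline bar, 68x185x48 mm, at the right; leave it alone. Origin: centre of its underside.
Things that resemble listed ones, but are neither listed nor needed, are in the scene too. Leave any turquoise look-alike of the flat_tin alone.

How it is judged:
On the way, in this order (a step that is already met when the one before it is completed fails the run):
1. the rectangular tin lies flat against the rail, still short of the pocket (x of flat_tin in the frame of pocket between -0.004 and 0.004 m and y of flat_tin in the frame of pocket above 0.045 m and angle between the x axis of flat_tin and the x axis of pocket, either way round below 0.1 rad), for 0.1 s.
2. the tin has been slid along the rail into the corner pocket (x of flat_tin in the frame of pocket between -0.004 and 0.004 m and y of flat_tin in the frame of pocket between -0.004 and 0.004 m and angle between the x axis of flat_tin and the x axis of pocket, either way round below 0.08 rad), for 0.1 s.
At the end, for the whole second after the job is handed in: The rectangular tin lies at rest flat on the board in the corner pocket: within 3 mm of touching the rail, within 4 mm of touching the end stop, square to the rail within 0.07 rad; the round tin and the price card on the board are within 8 mm, and the other things within 15 mm, of where they stood (x of flat_tin in the frame of pocket between -0.003 and 0.003 m and y of flat_tin in the frame of pocket between -0.004 and 0.004 m and z of flat_tin in the frame of pocket between -0.003 and 0.003 m and angle between the x axis of flat_tin and the x axis of pocket, either way round below 0.07 rad and angle between flat_tin's own z axis and vertical below 0.06 rad and linear speed of flat_tin below 0.01 m/s and distance of each of round_tin, price_card from where it was at the start of the episode below 0.008 m and distance of each of jar_green, jar_white, pack_dark, pack_dots, price_card_2 from where it was at the start of the episode below 0.015 m).
It fails at once if the tin is lifted or tipped (z of flat_tin in the frame of pocket above 0.006 m or angle between flat_tin's own z axis and vertical above 0.25 rad).
It fails at once if the tin is taken between the fingers (x of the grasp point in the frame of flat_tin between -0.016 and 0.016 m and y of the grasp point in the frame of flat_tin between -0.022 and 0.022 m and z of the grasp point in the frame of flat_tin below 0.031 m).
It fails at once if on the last 70 mm before its place the tin is more than 10 mm off the rail (y of flat_tin in the frame of pocket below 0.07 m and x of flat_tin in the frame of pocket below -0.01 m).
It fails at once if the round tin or the price card on the board is pushed over 8 mm, or another thing over 15 mm (distance of any of round_tin, price_card from where it was at the start of the episode above 0.008 m or distance of any of jar_green, jar_white, pack_dark, pack_dots, price_card_2 from where it was at the start of the episode above 0.015 m).
It also fails if it takes over 48 s, if anything falls off the work surface, if the arm or the gripper's body presses on something with over 40 N, if the wrist force passes 120 N, or if a joint passes its speed limit or range.

## Robot

A 7-joint arm with a two-finger parallel gripper is mounted at the origin on a cart in front of the work surface, level with it; the furniture and walls round the work are solid. World frame = base frame: x ahead of the robot, y to its left, z up, the work surface at z = 0. Lengths are in m, angles in rad, forces in N, time in s.
With the tool pointing down it reaches from about 0.35 to 0.9 m from the base axis. Payload 8.1 kg.
Tool frame: the origin (TCP) lies midway between the tips of the shut fingers; the grasp point (between the pads) lies 19 mm behind it; z points along the fingers, y is the line along which they close (so a half turn about z gives the same grasp; the last joint's range is limited). The gripper opens to 92 mm and grips with 3 to 60 N. Pads are 19 mm wide; open, the fingers measure 130 mm over their backs; the gripper's body (75 mm by 190 mm) begins 47 mm behind the grasp point.
Start: joints at [-1.212, 0.434, 0.025, 1.573, -0.012, 1.134, -0.075], TCP at [0.279, 0.56, 0.194] pointing down, gripper open.
Joint ranges: [-2.62, 2.62], [-0.44, 2.09], [-1.27, 1.32], [0.08, 2.57], [-1.32, 4.46], [0.12, 2], [-2.74, 2.74]. Speed limits (rad/s): [2.22, 2.22, 3.01, 3.01, 3.14, 3.14, 3.14].

## Interface

Orientations are given as a rotation vector (axis times angle).
In Python, from cell import observe, get_image, camera_model, sign_off, recognise, silhouettes gives the robot as it stands.
- The arm moves only by the tool apply_moves, never from a script. Its argument "motion" is a list of rows, each an object of numbers: "x", "y", "z": the shift along the world's x, y, z in cm; "yaw": the turn about the world's z in degrees; "hand": the opening, from -1 (shut) to 1 (fully open), so that 0 is half open. In form: [{"x": .., "y": .., "z": .., "yaw": .., "hand": ..}, ...]. A call has 1 to 10 rows; each row is the pose to reach, as a shift and turn from the pose commanded when the call began; what a row does not reach only later rows make up. A row lasts 1/8 s, in which the tool goes at most 62.5 mm and 10.7 degrees, less where a joint would pass 70% of its speed; a pose out of reach is approached as far as the arm can. A call with a gripper value outside its range is refused whole. The fingers move at their own pace and stop on an object; "newtons" is the grip in N (left out, the last holds). Time passes only in rows, so rows that repeat a pose let the fingers close. It gives the time, the measured TCP pose, the force, the opening and the grip force at its end, in the units of the state.
- observe(): the state, without advancing time (a new reading comes with each control period).
- get_image(name): name is "scene" or "top"; returns the picture (420x560x3 uint8, blue, green, red); there is no depth.
- camera_model(name): a dict with "camera_matrix" (3x3 intrinsics, pixels), "T" (4x4, takes a point from camera to world coordinates). Camera axes: x right, y up, looking along -z (the intrinsics and any distortion apply to the point x, -y, -z); pixel columns grow to the right and rows downward; lengths in m; the calibration is good to about 2 mm. A picture is of the moment at which its call begins. camera_model takes no time and is no camera call.
- sign_off(): hands the job in; it is judged then, once.
Trained networks look in the newest picture that a camera, given by its name, has taken for a name from the list of things; names that differ only in an ending like _2 or _b are one class to them, and where a whole thing is asked for, a point or a joint stands for the part that bears it (a point fixed in the world has none). Each returns a list of dicts, best first, with "p" (0 to 1); they miss things now and then, are a little off and sometimes report something else, mostly with a low value. They report only what shows in the picture. A call takes as long as a camera call. They do not tell look-alikes from the thing itself.
- recognise(query, camera): "rect" ([left, top, right, bottom] in pixels, round what is visible of it).
- silhouettes(query, camera): "mask" (420x560 bool, what is visible of it) and "rect" ([left, top, right, bottom] in pixels, round what is visible of it).
The state is a dict: "clock": time; "joints": joint angles; "dq": joint speeds; "joint_efforts": joint torques, N m; "position": TCP position; "ee_rot": TCP orientation; "force": force on the tool from outside, world axes, zero at the start; "ft_torque": the same for the moment, N m; "width": opening from 0.0 (shut) to 1.0 (fully open); "gripper_force": force on a finger pad.
Only numpy, scipy, OpenCV 4.12 (cv2) and the standard library are available. Lean on these libraries where they do the work, as an engineer would, in place of code of your own. Each camera call takes 0.05 s, during which the arm holds its last target. There are 200 camera calls.

## Working session

There is one attempt and no reset: what is moved stays moved. The work goes in short steps, Python scripts to look and compute and a tool call to move; the robot and the scene stay as the last step left them, time stands still between calls to the robot, and variables do not carry over. Pictures are saved under pics/ and viewed, at most 10 in all, crops included, and the job is handed in when it is done.

Besides the shell and the picture viewer there is one more tool, called after ">>>" in YAML: its name, and indented under it one key for each argument. apply_moves: Moves the arm, as the interface text tells. Its arguments: {"type":"object","properties":{"motion":{"type":"array","items":{"type":"object","properties":{"x":{"type":"number"},"y":{"type":"number"},"z":{"type":"number"},"yaw":{"type":"number"},"hand":{"type":"number"}}}},"newtons":{"type":"number"}},"required":["motion"]}

```bash
mkdir -p pics; python3 - <<'E'
from cell import *
import cv2,numpy as np
for c in ("top","scene"):
    im=get_image(c); cv2.imwrite(f"pics/{c}0.png",im)
    m=camera_model(c); print(c,np.round(m["camera_matrix"],1).tolist(),np.round(m["T"],3).tolist(),[k for k in m])
    for q in ("flat_tin","round_tin","price_card","display_board"):
        print(q,[(np.round(d["rect"]).tolist(),round(d["p"],2)) for d in recognise(q,c)])
s=observe();print(s["clock"],s["position"],s["ee_rot"],s["width"])
E
```

```text
top [[480.8, 0.0, 275.3], [0.0, 480.8, 210.8], [0.0, 0.0, 1.0]] [[-0.025, 0.99, -0.14, 0.375], [-0.999, -0.029, -0.024, 0.03], [-0.028, 0.14, 0.99, 1.366], [0.0, 0.0, 0.0, 1.0]] ['camera_matrix', 'T']
flat_tin [([189.0, 279.0, 206.0, 300.0], 0.87), ([179.0, 185.0, 200.0, 210.0], 0.84), ([242.0, 244.0, 262.0, 262.0], 0.54)]
round_tin [([285.0, 232.0, 302.0, 251.0], 0.5), ([256.0, 137.0, 274.0, 167.0], 0.28), ([319.0, 241.0, 337.0, 254.0], 0.17)]
price_card [([317.0, 243.0, 342.0, 258.0], 0.66), ([158.0, 256.0, 180.0, 270.0], 0.47)]
display_board [([215.0, 192.0, 356.0, 265.0], 0.84)]
scene [[510.9, 0.0, 276.5], [0.0, 510.9, 208.2], [0.0, 0.0, 1.0]] [[-0.557, 0.611, -0.562, -0.404], [-0.83, -0.423, 0.363, 0.675], [-0.016, 0.669, 0.743, 1.294], [0.0, 0.0, 0.0, 1.0]] ['camera_matrix', 'T']
flat_tin [([240.0, 280.0, 263.0, 296.0], 0.72), ([198.0, 226.0, 210.0, 244.0], 0.71), ([265.0, 234.0, 285.0, 248.0], 0.63)]
round_tin [([292.0, 210.0, 304.0, 229.0], 0.68)]
price_card [([320.0, 194.0, 337.0, 215.0], 0.74), ([206.0, 268.0, 227.0, 289.0], 0.68), ([265.0, 235.0, 287.0, 248.0], 0.28)]
display_board [([232.0, 176.0, 349.0, 270.0], 0.82)]
0.5 [0.2785008  0.55953778 0.19423343] [-7.19147124e-01 -3.05817358e+00 -7.55616002e-05] 0.9973356955284115
```

```bash
python3 - <<'E'
import cv2
a=cv2.imread("pics/top0.png")[120:320,140:380]
cv2.imwrite("pics/topc.png",cv2.resize(a,None,fx=3,fy=3,interpolation=cv2.INTER_CUBIC))
a=cv2.imread("pics/scene0.png")[150:320,180:380]
cv2.imwrite("pics/scenec.png",cv2.resize(a,None,fx=3.5,fy=3.5,interpolation=cv2.INTER_CUBIC))
E
```

```text
(no output)
```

View pics/topc.png

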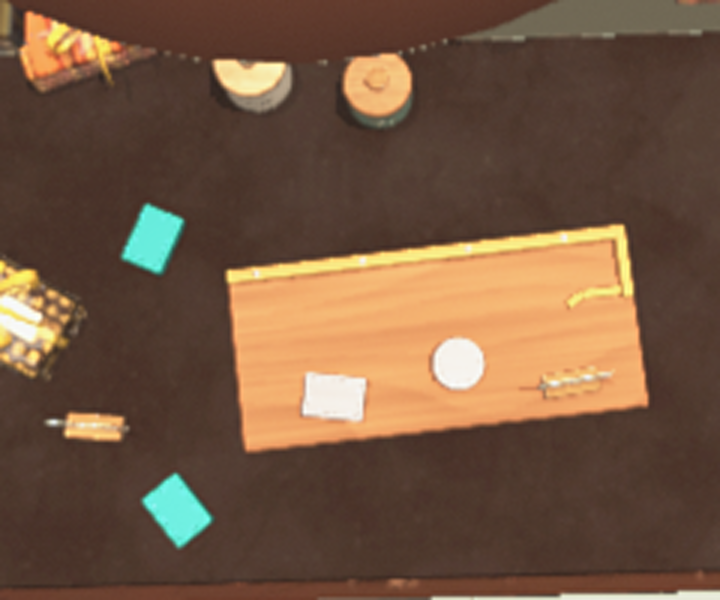

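View pics/scenec.png

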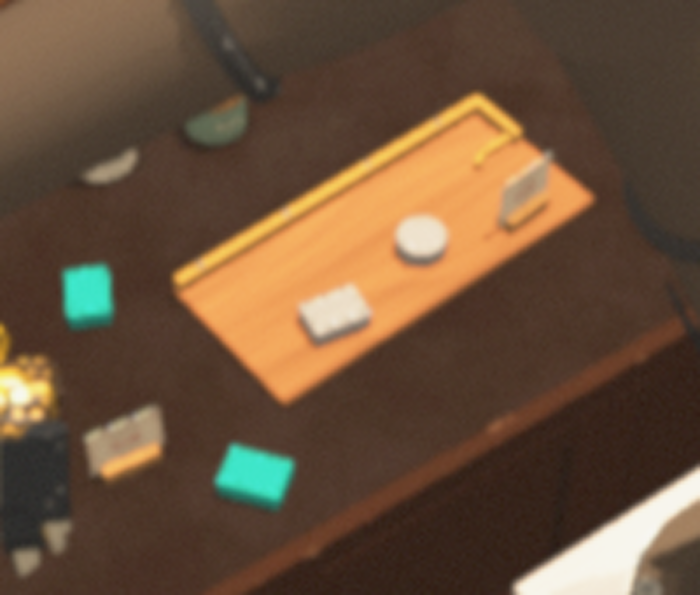

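The top view shows three candidates: the white rectangle on the board at about (251,252), and turquoise ones at (191,199) and (199,290). The turquoise two are look-alikes, so the white one is the target. The round tin is at (293,241) and the card at (331,247).

```bash
cat > h.py <<'E'
from cell import *
import cv2,numpy as np
from scipy.optimize import minimize
C=("top","scene"); M={c:camera_model(c) for c in C}
def proj(P,c):
    T=M[c]["T"];q=(np.asarray(P)-T[:3,3])@T[:3,:3]
    q=q@np.diag([1,-1,-1])@M[c]["camera_matrix"].T
    return q[:,:2]/q[:,2:]
def box(x0,x1,y0,y1,z0,z1): return np.array([(x,y,z) for x in(x0,x1) for y in(y0,y1) for z in(z0,z1)],float)
BOARD=np.vstack([box(-.085,.085,-.19,.19,0,.012),box(.073,.085,-.19,.19,.012,.026)])
TIN=box(-.02,.02,-.028,.028,.012,.032)
a=np.arange(0,6.28,.2)
ROUND=np.array([(.024*np.cos(t),.024*np.sin(t),z) for t in a for z in(.012,.032)])
def place(P,p):
    c,s=np.cos(p[2]),np.sin(p[2]);return P@np.array([[c,s,0],[-s,c,0],[0,0,1]])+[p[0],p[1],0]
def render(P,c,K=8):
    u,v=280,210
    h=cv2.convexHull(((proj(P,c)+.5)*16*K-8).round().astype(np.int32).reshape(-1,1,2))
    im=np.zeros((420*K,560*K),np.uint8);cv2.fillConvexPoly(im,h,255,shift=4)
    return cv2.resize(im,(560,420),interpolation=cv2.INTER_AREA)/255.
def fit(P,masks,p0,sc=(.01,.01,.08)):
    f=lambda d:sum(np.abs(render(place(P,p0+d*sc),c)-m).sum() for c,m in masks.items())
    S=np.vstack([np.zeros(3),np.eye(3)]) 
    r=minimize(f,np.zeros(3),method="Nelder-Mead",options=dict(initial_simplex=S,maxfev=160,xatol=.01,fatol=.2))
    return p0+r.x*sc,r.fun
def ground(px,c,z):
    m=M[c];d=np.linalg.inv(m["camera_matrix"])@[px[0],px[1],1];d=m["T"][:3,:3]@(d*[1,-1,-1]);o=m["T"][:3,3]
    return o+d*(z-o[2])/d[2]
def mask(q,c,near):
    for d in silhouettes(q,c):
        r=d["rect"]
        if abs((r[0]+r[2])/2-near[0])+abs((r[1]+r[3])/2-near[1])<14: return d["mask"].astype(float)
def toboard(B,p):
    c,s=np.cos(B[2]),np.sin(B[2]);d=np.array(p[:2])-B[:2];return np.array([c*d[0]+s*d[1],-s*d[0]+c*d[1]])
def toworld(B,p): return place(np.array([[p[0],p[1],0]]),B)[0,:2]
E
python3 - <<'E'
from h import *
for c in C: get_image(c)
near={"display_board":(285,228,290,223),"flat_tin":(252,253,275,241),"round_tin":(293,241,300,218),"price_card":(330,248,328,204)}
out={}
for q,n in near.items():
    ms={}
    for i,c in enumerate(C):
        m=mask(q,c,n[2*i:2*i+2])
        if m is None: print(q,c,"none");continue
        print(q,c,m.sum(),[round(float(t.mean()),1) for t in np.nonzero(m)])
        if q=="display_board":
            h=cv2.convexHull(cv2.findNonZero(m.astype(np.uint8)));k=np.zeros((420,560),np.uint8);cv2.fillConvexPoly(k,h,1);m=k.astype(float)
        ms[c]=m
    if q=="price_card":continue
    P={"display_board":BOARD,"flat_tin":TIN,"round_tin":ROUND}[q]
    g=ground(n[:2],"top",.015); p0=np.array([g[0],g[1],{"display_board":.11,"flat_tin":-.07}.get(q,0)])
    if q=="display_board":p0[2]=-.11 if False else .11
    for s in [ms]+[{c:ms[c]} for c in ms]:
        p,e=fit(P,s,p0);print(q,list(s),p.round(4),round(e,1))
        if len(s)==len(ms) and q not in out: out[q]=p
B=out["display_board"]
for q in("flat_tin","round_tin"): print(q,toboard(B,out[q]).round(4),out[q][2]-B[2])
print("card",toboard(B,ground((330,249),"top",.02)))
np.save("B.npy",B)
E
```

```text
display_board top 7443.0 [230.8, 285.3]
display_board scene 4671.0 [221.3, 285.9]
display_board ['top', 'scene'] [0.5052 0.0376 0.0865] 488.7
display_board ['top'] [0.5062 0.0375 0.0866] 184.6
display_board ['scene'] [0.5    0.0388 0.0887] 223.8
flat_tin top none
flat_tin scene 238.0 [239.9, 275.2]
flat_tin ['scene'] [ 0.4494  0.1325 -0.0943] 26.9
flat_tin ['scene'] [ 0.4494  0.1325 -0.0943] 26.9
round_tin top 223.0 [240.8, 292.5]
round_tin scene 174.0 [218.9, 300.1]
round_tin ['top', 'scene'] [0.4785 0.0166 0.069 ] 53.4
round_tin ['top'] [0.4799 0.0173 0.0412] 22.0
round_tin ['scene'] [0.4757 0.0166 0.0931] 16.3
price_card top 164.0 [246.9, 330.5]
price_card scene 222.0 [205.9, 329.8]
flat_tin [-0.0474  0.0995] -0.18077257418763187
round_tin [-0.0285 -0.0186] -0.017503511666272883
card [-0.06132342 -0.11967284]
```

```bash
python3 - <<'E'
from h import *
im=cv2.imread("pics/top0.png"); hsv=cv2.cvtColor(im,cv2.COLOR_BGR2HSV)
m=np.zeros((420,560));m[238:266,236:268]=((hsv[...,1]<75)&(hsv[...,2]>60))[238:266,236:268]
print(m.sum()); B=np.load("B.npy")
p,e=fit(TIN,{"top":m},np.array([.452,.132,-.1]));print(p.round(4),e,toboard(B,p).round(4))
for n,q in (("start",(-.095,p and 0) if False else (-.10,toboard(B,p)[1])),("rail",(.0235,toboard(B,p)[1]))): print(n,toworld(B,q).round(4))
a=cv2.resize(im[236:268,232:272],None,fx=10,fy=10,interpolation=cv2.INTER_CUBIC)
h=cv2.convexHull(((proj(place(TIN,p),"top")+.5-[232,236])*10).astype(np.int32).reshape(-1,1,2));cv2.polylines(a,[h],True,(0,0,255),1)
cv2.imwrite("pics/tinc.png",a)
o=observe();print(o["clock"],o["position"])
E
```

```text
294.0
[ 0.4522  0.134  -0.1359] 19.976470588235294 [-0.0445  0.1006]
start [0.3969 0.1292]
rail [0.5199 0.1398]
1.0 [0.27850415 0.55953858 0.19425153]
```

View pics/tinc.png

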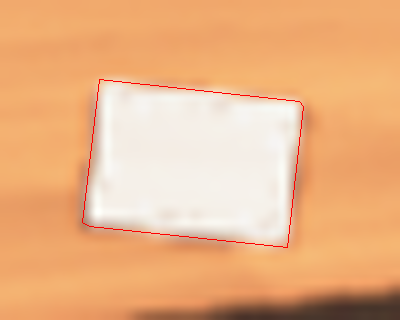

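The crop confirms the white tin at about (251.5,252): outline fits, yaw is -0.136. I'll shut the fingers and move in front of it.

>>> apply_moves:
  motion:
    - {"x": 1.5,"y": -5.5,"z": 0,"yaw": 6,"hand": -1}
    - {"x": 3,"y": -11,"z": 0,"yaw": 12,"hand": -1}
    - {"x": 4.5,"y": -16.5,"z": 0,"yaw": 18,"hand": -1}
    - {"x": 6,"y": -22,"z": 0,"yaw": 24,"hand": -1}
    - {"x": 7.5,"y": -27.5,"z": 0,"yaw": 31.5,"hand": -1}
    - {"x": 9,"y": -33,"z": 0,"yaw": 31.5,"hand": -1}
    - {"x": 10.5,"y": -38.5,"z": 0,"yaw": 31.5,"hand": -1}
    - {"x": 11.8,"y": -43,"z": -3,"yaw": 31.5,"hand": -1}
    - {"x": 11.8,"y": -43,"z": -8,"yaw": 31.5,"hand": -1}
    - {"x": 11.8,"y": -43,"z": -8,"yaw": 31.5,"hand": -1}
  newtons: 20

```text
clock: 2.25
position: [0.3943, 0.1282, 0.1124]
ee_rot: [0.136, -3.133, 0.004]
force: [-0.1, 0.6, -1.1]
width: 0.009
gripper_force: 0.0
```

>>> apply_moves:
  motion:
    - {"z": -4}
    - {"z": -8}
    - {"z": -9.6}
    - {"z": -9.6}
    - {"x": 1,"y": 0.09,"z": -9.6}
    - {"x": 1.6,"y": 0.14,"z": -9.6}
    - {"x": 2.2,"y": 0.19,"z": -9.6}
    - {"x": 2.7,"y": 0.23,"z": -9.6}
    - {"x": 3.2,"y": 0.28,"z": -9.6}
    - {"x": 3.2,"y": 0.28,"z": -9.6}

```text
schema error: expected keys x, y, z, yaw, hand
```

>>> apply_moves:
  motion:
    - {"x": 0.5,"y": 0.04}
    - {"x": 1,"y": 0.09}
    - {"x": 1.5,"y": 0.13}
    - {"x": 2,"y": 0.17}
    - {"x": 2.5,"y": 0.22}
    - {"x": 3,"y": 0.26}
    - {"x": 3.5,"y": 0.3}
    - {"x": 4,"y": 0.35}
    - {"x": 4.5,"y": 0.39}
    - {"x": 4.5,"y": 0.39}

```text
schema error: expected keys x, y, z, yaw, hand
```

>>> apply_moves:
  motion:
    - {"x": 0,"y": 0,"z": -4,"yaw": 0,"hand": -1}
    - {"x": 0,"y": 0,"z": -8,"yaw": 0,"hand": -1}
    - {"x": 0,"y": 0,"z": -9.6,"yaw": 0,"hand": -1}
    - {"x": 0,"y": 0,"z": -9.6,"yaw": 0,"hand": -1}
    - {"x": 1,"y": 0.09,"z": -9.6,"yaw": 0,"hand": -1}
    - {"x": 1.6,"y": 0.14,"z": -9.6,"yaw": 0,"hand": -1}
    - {"x": 2.2,"y": 0.19,"z": -9.6,"yaw": 0,"hand": -1}
    - {"x": 2.7,"y": 0.23,"z": -9.6,"yaw": 0,"hand": -1}
    - {"x": 3.2,"y": 0.28,"z": -9.6,"yaw": 0,"hand": -1}
    - {"x": 3.7,"y": 0.32,"z": -9.6,"yaw": 0,"hand": -1}

```text
clock: 3.5
position: [0.4337, 0.1327, 0.0182]
ee_rot: [0.138, -3.138, 0.0]
force: [0.6, -0.2, 0.8]
width: 0.002
gripper_force: 0.0
```

>>> apply_moves:
  motion:
    - {"x": 0.6,"y": 0.05,"z": 0,"yaw": 0,"hand": -1}
    - {"x": 1.2,"y": 0.1,"z": 0,"yaw": 0,"hand": -1}
    - {"x": 1.8,"y": 0.16,"z": 0,"yaw": 0,"hand": -1}
    - {"x": 2.4,"y": 0.21,"z": 0,"yaw": 0,"hand": -1}
    - {"x": 3,"y": 0.26,"z": 0,"yaw": 0,"hand": -1}
    - {"x": 3.6,"y": 0.31,"z": 0,"yaw": 0,"hand": -1}
    - {"x": 4.2,"y": 0.36,"z": 0,"yaw": 0,"hand": -1}
    - {"x": 4.8,"y": 0.42,"z": 0,"yaw": 0,"hand": -1}
    - {"x": 5.4,"y": 0.47,"z": 0,"yaw": 0,"hand": -1}
    - {"x": 6,"y": 0.52,"z": 0,"yaw": 0,"hand": -1}

```text
clock: 4.75
position: [0.4939, 0.138, 0.0182]
ee_rot: [0.138, -3.138, -0.0]
force: [-0.3, -0.2, 0.4]
width: -0.003
gripper_force: 0.0
```

```bash
python3 - <<'E'
from h import *
for c in C: cv2.imwrite(f"pics/{c}1.png",get_image(c))
a=cv2.resize(cv2.imread("pics/top1.png")[190:270,205:355],None,fx=4,fy=4,interpolation=cv2.INTER_CUBIC)
b=cv2.resize(cv2.imread("pics/scene1.png")[170:280,225:355],(600,508)[:2],interpolation=cv2.INTER_CUBIC)[60:340]
cv2.imwrite("pics/v1.png",np.vstack([a,b]))
print(observe()["position"],observe()["force"])
E
```

```text
[0.49433055 0.13798782 0.01826127] [-0.11790341  0.06386792 -0.01092908]
```

View pics/v1.png

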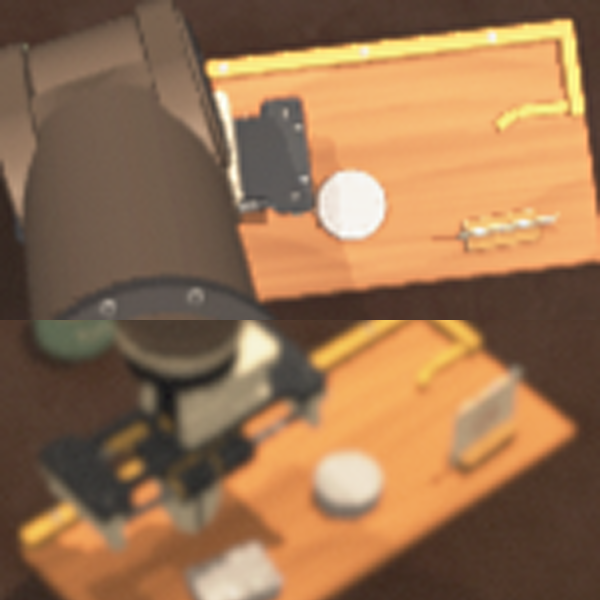

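```bash
python3 - <<'E'
from h import *
o=observe();p=o["position"];print(o["clock"],p,o["joints"])
for c in C: print(c,proj([p,p+[0,0,.1],[.452,.134,.032]],c).round(1), [(np.round(d["rect"]),round(d["p"],2)) for d in recognise("flat_tin",c)])
a=cv2.resize(get_image("scene")[180:280,210:340],None,fx=6,fy=6,interpolation=cv2.INTER_CUBIC)
for q in proj([p,p+[0,0,.05],[.452,.134,.032]],"scene"): cv2.circle(a,tuple(int(t) for t in (q+.5-[210,180])*6),4,(0,0,255),-1)
cv2.imwrite("pics/v2.png",a)
E
```

```text
4.85 [0.49433055 0.13798782 0.01826127] [-0.45967051  0.48109409  0.1110444   2.03686629 -0.08729816  0.6273609
  1.36802153]
top [[249.3 237. ]
 [246.1 233.7]
 [250.6 251.8]] [(array([186., 276., 208., 300.]), 0.5)]
scene [[266.1 232.3]
 [265.1 211.7]
 [274.3 237.6]] [(array([198., 224., 212., 244.]), 0.74), (array([264., 235., 286., 250.]), 0.72), (array([243., 279., 261., 298.]), 0.51)]
```

View pics/v2.png

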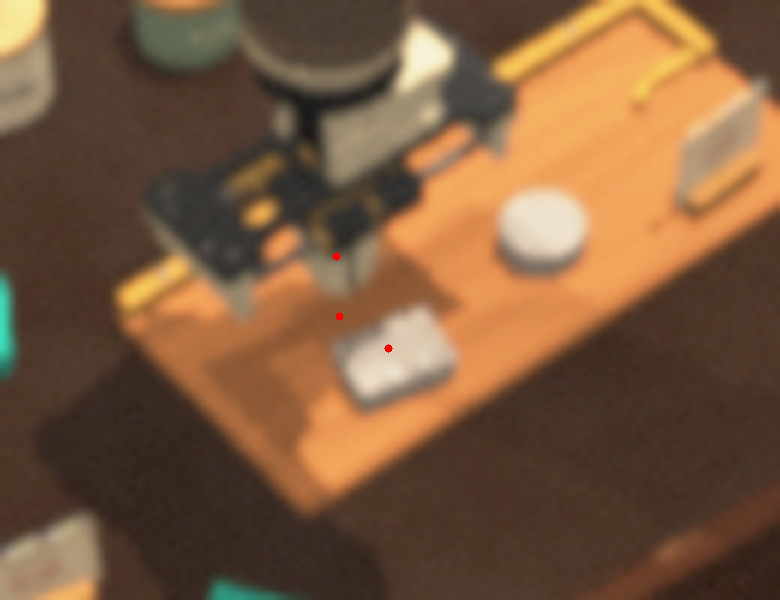

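The fingertips show at about (267,229), roughly 20 mm higher than the reported TCP (266,232), and the tin hasn't moved from (276,239). So the fingers passed over it. I'll feel for the board here, behind the tin, to calibrate height.

>>> apply_moves:
  motion:
    - {"x": 1,"y": 0.09,"z": 0,"yaw": 0,"hand": -1}
    - {"x": 1.2,"y": 0.1,"z": -0.4,"yaw": 0,"hand": -1}
    - {"x": 1.2,"y": 0.1,"z": -0.8,"yaw": 0,"hand": -1}
    - {"x": 1.2,"y": 0.1,"z": -1,"yaw": 0,"hand": -1}
    - {"x": 1.2,"y": 0.1,"z": -1,"yaw": 0,"hand": -1}

```text
clock: 5.62
position: [0.5051, 0.1388, 0.008]
ee_rot: [0.138, -3.138, 0.0]
force: [1.2, -0.6, 0.1]
width: 0.003
gripper_force: 0.0
```

>>> apply_moves:
  motion:
    - {"x": 0,"y": 0,"z": -0.2,"yaw": 0,"hand": -1}
    - {"x": 0,"y": 0,"z": -0.4,"yaw": 0,"hand": -1}
    - {"x": 0,"y": 0,"z": -0.4,"yaw": 0,"hand": -1}

```text
clock: 6.0
position: [0.5054, 0.1389, 0.0041]
ee_rot: [0.138, -3.138, 0.0]
force: [0.9, 0.6, 0.1]
width: 0.004
gripper_force: 0.0
```

>>> apply_moves:
  motion:
    - {"x": 0,"y": 0,"z": -0.2,"yaw": 0,"hand": -1}
    - {"x": 0,"y": 0,"z": -0.2,"yaw": 0,"hand": -1}

```text
clock: 6.25
position: [0.5054, 0.1389, 0.0021]
ee_rot: [0.138, -3.138, 0.0]
force: [0.7, -0.2, 0.3]
width: 0.001
gripper_force: 0.0
```

>>> apply_moves:
  motion:
    - {"x": 0,"y": 0,"z": -0.2,"yaw": 0,"hand": -1}
    - {"x": 0,"y": 0,"z": -0.2,"yaw": 0,"hand": -1}

```text
clock: 6.5
position: [0.5054, 0.1389, 0.0001]
ee_rot: [0.138, -3.138, 0.0]
force: [0.6, 0.4, -0.4]
width: 0.004
gripper_force: 0.0
```

>>> apply_moves:
  motion:
    - {"x": 0,"y": 0,"z": -0.2,"yaw": 0,"hand": -1}
    - {"x": 0,"y": 0,"z": -0.2,"yaw": 0,"hand": -1}

```text
clock: 6.75
position: [0.5054, 0.1389, -0.0019]
ee_rot: [0.138, -3.138, 0.0]
force: [-0.1, -0.4, 0.5]
width: 0.004
gripper_force: 0.0
```

```bash
python3 - <<'E'
from h import *
o=observe();p=o["position"];print(o["clock"],p,o["force"],o["joint_efforts"])
a=cv2.resize(get_image("scene")[180:280,210:340],None,fx=6,fy=6,interpolation=cv2.INTER_CUBIC)
for q in proj([p,p+[0,0,.02],p+[0,0,.04]],"scene"): cv2.circle(a,tuple(int(t) for t in (q+.5-[210,180])*6),3,(0,0,255),-1)
cv2.imwrite("pics/v3.png",a)
E
```

```text
6.75 [ 0.50538849  0.138887   -0.00190866] [-0.12223603 -0.38730852  0.49599444] [ 1.42758698e-03 -6.11623478e+01  2.42336266e+00 -1.93544108e+01
  1.59165496e-02  3.93361005e-02  4.93382482e-03]
```

View pics/v3.png

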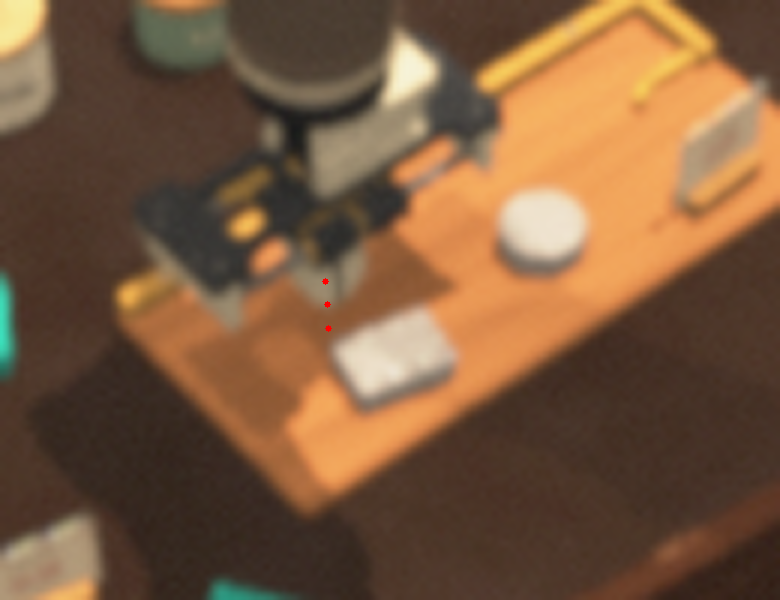

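Tips now at about (266,230), still ~20 mm above the reported TCP. I'll keep going down.

>>> apply_moves:
  motion:
    - {"x": 0,"y": 0,"z": -0.2,"yaw": 0,"hand": -1}
    - {"x": 0,"y": 0,"z": -0.3,"yaw": 0,"hand": -1}
    - {"x": 0,"y": 0,"z": -0.3,"yaw": 0,"hand": -1}

```text
clock: 7.18
position: [0.5054, 0.1389, -0.0049]
ee_rot: [0.138, -3.138, 0.0]
force: [0.2, -0.6, -0.4]
width: 0.01
gripper_force: 0.0
```

>>> apply_moves:
  motion:
    - {"x": 0,"y": 0,"z": -0.2,"yaw": 0,"hand": -1}
    - {"x": 0,"y": 0,"z": -0.2,"yaw": 0,"hand": -1}

```text
clock: 7.42
position: [0.5054, 0.1389, -0.0069]
ee_rot: [0.138, -3.138, 0.0]
force: [-0.1, -0.6, 0.2]
width: 0.003
gripper_force: 0.0
```

>>> apply_moves:
  motion:
    - {"x": 0,"y": 0,"z": -0.2,"yaw": 0,"hand": -1}
    - {"x": 0,"y": 0,"z": -0.2,"yaw": 0,"hand": -1}

```text
clock: 7.68
position: [0.5054, 0.1389, -0.0089]
ee_rot: [0.138, -3.138, 0.0]
force: [0.2, 0.5, -0.2]
width: 0.005
gripper_force: 0.0
```

>>> apply_moves:
  motion:
    - {"x": 0,"y": 0,"z": -0.2,"yaw": 0,"hand": -1}
    - {"x": 0,"y": 0,"z": -0.2,"yaw": 0,"hand": -1}

```text
clock: 7.92
position: [0.5054, 0.1389, -0.0109]
ee_rot: [0.138, -3.138, 0.0]
force: [1.2, -0.1, 0.0]
width: 0.002
gripper_force: 0.0
```

>>> apply_moves:
  motion:
    - {"x": 0,"y": 0,"z": -0.15,"yaw": 0,"hand": -1}
    - {"x": 0,"y": 0,"z": -0.15,"yaw": 0,"hand": -1}

```text
clock: 8.18
position: [0.5055, 0.1389, -0.0123]
ee_rot: [0.138, -3.138, 0.0]
force: [0.8, 0.5, 0.8]
width: 0.003
gripper_force: 0.0
```

>>> apply_moves:
  motion:
    - {"x": 0,"y": 0,"z": -0.15,"yaw": 0,"hand": -1}
    - {"x": 0,"y": 0,"z": -0.15,"yaw": 0,"hand": -1}

```text
clock: 8.43
position: [0.5054, 0.1389, -0.0139]
ee_rot: [0.138, -3.138, 0.0]
force: [-0.3, 0.0, -0.6]
width: 0.006
gripper_force: 0.0
```

>>> apply_moves:
  motion:
    - {"x": 0,"y": 0,"z": -0.15,"yaw": 0,"hand": -1}
    - {"x": 0,"y": 0,"z": -0.15,"yaw": 0,"hand": -1}

```text
clock: 8.68
position: [0.5054, 0.1389, -0.0154]
ee_rot: [0.138, -3.138, -0.0]
force: [-0.2, 0.2, 0.8]
width: 0.001
gripper_force: 0.0
```

```bash
python3 - <<'E'
from h import *
o=observe();p=o["position"];print(o["clock"],p,o["force"])
for c in C:cv2.imwrite(f"pics/{c}4.png",get_image(c))
a=cv2.resize(cv2.imread("pics/scene4.png")[190:260,230:310],None,fx=7,fy=7,interpolation=cv2.INTER_CUBIC)
for z in(.01,.02,.03):
  q=proj([[p[0],p[1],z]],"scene")[0]; cv2.circle(a,tuple(int(t) for t in (q+.5-[230,190])*7),3,(0,0,255),-1)
cv2.imwrite("pics/v4.png",a)
E
```

```text
8.675 [ 0.50542002  0.13890749 -0.0153642 ] [-0.21499332  0.17895104  0.80211968]
```

View pics/v4.png

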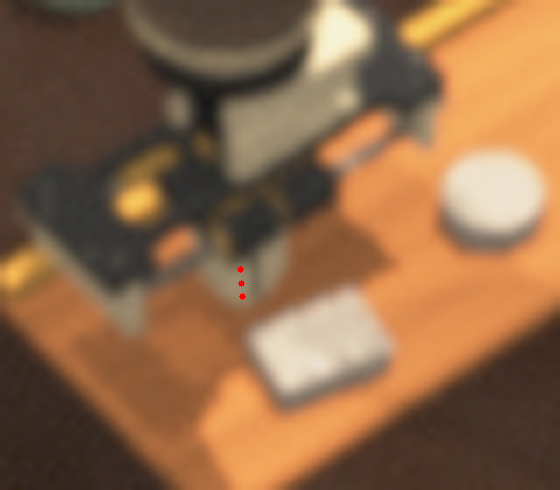

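Fingertips at about (267,233), now near the board; the dots show the tool is also offset slightly towards -x/-y. A bit further down.

>>> apply_moves:
  motion:
    - {"x": 0,"y": 0,"z": -0.15,"yaw": 0,"hand": -1}
    - {"x": 0,"y": 0,"z": -0.15,"yaw": 0,"hand": -1}

```text
clock: 9.02
position: [0.5054, 0.1389, -0.0169]
ee_rot: [0.138, -3.138, -0.0]
force: [0.0, 0.4, -0.2]
width: 0.007
gripper_force: 0.0
```

>>> apply_moves:
  motion:
    - {"x": 0,"y": 0,"z": -0.15,"yaw": 0,"hand": -1}
    - {"x": 0,"y": 0,"z": -0.15,"yaw": 0,"hand": -1}

```text
clock: 9.28
position: [0.5054, 0.1389, -0.0184]
ee_rot: [0.138, -3.138, 0.0]
force: [0.5, 0.1, 0.2]
width: 0.005
gripper_force: 0.0
```

>>> apply_moves:
  motion:
    - {"x": 0,"y": 0,"z": -0.15,"yaw": 0,"hand": -1}
    - {"x": 0,"y": 0,"z": -0.15,"yaw": 0,"hand": -1}

```text
clock: 9.52
position: [0.5054, 0.1389, -0.0199]
ee_rot: [0.138, -3.138, -0.0]
force: [0.2, 0.4, -0.3]
width: 0.005
gripper_force: 0.0
```

>>> apply_moves:
  motion:
    - {"x": 0,"y": 0,"z": -0.15,"yaw": 0,"hand": -1}
    - {"x": 0,"y": 0,"z": -0.15,"yaw": 0,"hand": -1}

```text
clock: 9.78
position: [0.5056, 0.139, -0.0202]
ee_rot: [-0.138, 3.138, 0.001]
force: [-3.8, -1.9, 16.5]
width: 0.01
gripper_force: 8.3
```

>>> apply_moves:
  motion:
    - {"x": 0,"y": 0,"z": -0.15,"yaw": 0,"hand": -1}
    - {"x": 0,"y": 0,"z": -0.15,"yaw": 0,"hand": -1}

```text
clock: 10.02
position: [0.5056, 0.139, -0.0204]
ee_rot: [-0.138, 3.138, 0.001]
force: [-9.5, -2.2, 37.4]
width: 0.006
gripper_force: 18.7
```

>>> apply_moves:
  motion:
    - {"x": 0,"y": 0,"z": -0.15,"yaw": 0,"hand": -1}
    - {"x": 0,"y": 0,"z": -0.15,"yaw": 0,"hand": -1}

```text
clock: 10.28
position: [0.5057, 0.139, -0.0206]
ee_rot: [-0.137, 3.137, 0.002]
force: [-15.2, -5.2, 57.8]
width: 0.007
gripper_force: 29.2
```

>>> apply_moves:
  motion:
    - {"x": 0,"y": 0,"z": -0.15,"yaw": 0,"hand": -1}
    - {"x": 0,"y": 0,"z": -0.15,"yaw": 0,"hand": -1}

```text
clock: 10.52
position: [0.5058, 0.139, -0.0207]
ee_rot: [-0.137, 3.137, 0.003]
force: [-20.5, -6.3, 78.5]
width: 0.005
gripper_force: 39.7
```

>>> apply_moves:
  motion:
    - {"x": 0,"y": 0,"z": 2,"yaw": 0,"hand": -1}
    - {"x": 0,"y": 0,"z": 6,"yaw": 0,"hand": -1}

```text
clock: 10.78
position: [0.5044, 0.1386, 0.0342]
ee_rot: [0.138, -3.136, 0.001]
force: [-0.0, 0.1, 0.4]
width: 0.004
gripper_force: 0.0
```

```bash
python3 - <<'E'
from h import *
for px in ((266.4,232.4),(265.4,233)): print(ground(px,"scene",.0167))
# v2: gap bottom approx (352,292)/6, TCP z .018+.032
print(ground((210+352/6-.5,180+290/6-.5),"scene",.050))
# v3
print(ground((210+340/6-.5,180+303/6-.5),"scene",.030))
print(ground((275.2,239.9-3),"scene",.032), observe()["position"],observe()["clock"])
E
```

```text
[0.49463014 0.13667744 0.0167    ]
[0.49437186 0.14069773 0.0167    ]
[0.48368168 0.13588907 0.05      ]
[0.49403099 0.13746624 0.03      ]
[0.45263168 0.13023088 0.032     ] [0.50439489 0.13855997 0.03419428] 10.775
```

Board contact came at a reported z of -0.020 (true 0.012), so z is biased by 32 mm. Image offsets show the true x is about 11 mm less than reported. Redoing the push with these corrections.

>>> apply_moves:
  motion:
    - {"x": -5,"y": -0.4,"z": 0,"yaw": 0,"hand": -1}
    - {"x": -9.8,"y": -0.8,"z": 0,"yaw": 0,"hand": -1}
    - {"x": -9.8,"y": -0.8,"z": 0,"yaw": 0,"hand": -1}
    - {"x": -9.8,"y": -0.8,"z": -3,"yaw": 0,"hand": -1}
    - {"x": -9.8,"y": -0.8,"z": -4.9,"yaw": 0,"hand": -1}
    - {"x": -9.8,"y": -0.8,"z": -4.9,"yaw": 0,"hand": -1}

```text
clock: 11.52
position: [0.4074, 0.1306, -0.0156]
ee_rot: [0.138, -3.137, 0.001]
force: [-0.4, -0.1, 0.1]
width: 0.007
gripper_force: 0.0
```

>>> apply_moves:
  motion:
    - {"x": 0.5,"y": 0.04,"z": 0,"yaw": 0,"hand": -1}
    - {"x": 1,"y": 0.09,"z": 0,"yaw": 0,"hand": -1}
    - {"x": 1.5,"y": 0.13,"z": 0,"yaw": 0,"hand": -1}
    - {"x": 2,"y": 0.17,"z": 0,"yaw": 0,"hand": -1}
    - {"x": 2.5,"y": 0.22,"z": 0,"yaw": 0,"hand": -1}
    - {"x": 3,"y": 0.26,"z": 0,"yaw": 0,"hand": -1}

```text
clock: 12.28
position: [0.4377, 0.1336, -0.0148]
ee_rot: [0.138, -3.138, -0.0]
force: [0.2, -0.0, 0.8]
width: 0.006
gripper_force: 0.5
```

```bash
python3 - <<'E'
from h import *
for c in C: cv2.imwrite(f"pics/{c}5.png",get_image(c))
cv2.imwrite("pics/v5.png",cv2.resize(cv2.imread("pics/scene5.png")[190:270,225:325],None,fx=7,fy=7,interpolation=cv2.INTER_CUBIC))
print(observe()["position"],observe()["clock"])
for c in C: print([(np.round(d["rect"]),round(d["p"],2)) for d in recognise("flat_tin",c)])
E
```

```text
[ 0.43832975  0.13370637 -0.01471721] 12.375
[(array([182., 187., 200., 212.]), 0.63), (array([187., 273., 211., 301.]), 0.5)]
[(array([196., 226., 214., 243.]), 0.71), (array([206., 269., 226., 289.]), 0.34)]
```

View pics/v5.png

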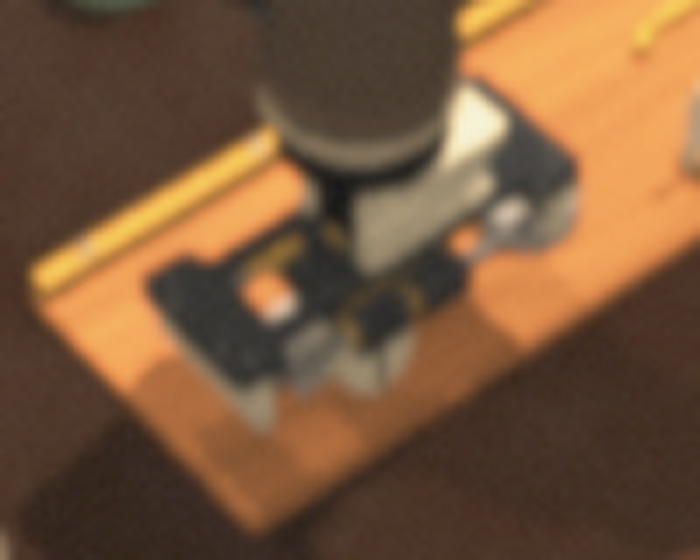

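Fingers at about (278,243), with the tin directly behind them. Pushing toward the rail.

>>> apply_moves:
  motion:
    - {"x": 0.6,"y": 0.05,"z": 0,"yaw": 0,"hand": -1}
    - {"x": 1.3,"y": 0.11,"z": 0,"yaw": 0,"hand": -1}
    - {"x": 2,"y": 0.17,"z": 0,"yaw": 0,"hand": -1}
    - {"x": 2.7,"y": 0.23,"z": 0,"yaw": 0,"hand": -1}
    - {"x": 3.4,"y": 0.3,"z": 0,"yaw": 0,"hand": -1}
    - {"x": 4.1,"y": 0.36,"z": 0,"yaw": 0,"hand": -1}
    - {"x": 4.8,"y": 0.42,"z": 0,"yaw": 0,"hand": -1}
    - {"x": 5.5,"y": 0.48,"z": 0,"yaw": 0,"hand": -1}
    - {"x": 6.2,"y": 0.54,"z": 0,"yaw": 0,"hand": -1}
    - {"x": 6.9,"y": 0.6,"z": 0,"yaw": 0,"hand": -1}

```text
clock: 13.72
position: [0.5068, 0.1396, -0.0148]
ee_rot: [0.138, -3.138, -0.0]
force: [-1.4, 0.6, 1.1]
width: 0.006
gripper_force: 0.4
```

>>> apply_moves:
  motion:
    - {"x": 0.4,"y": 0.03,"z": 0,"yaw": 0,"hand": -1}
    - {"x": 0.8,"y": 0.07,"z": 0,"yaw": 0,"hand": -1}
    - {"x": 1.2,"y": 0.1,"z": 0,"yaw": 0,"hand": -1}
    - {"x": 1.2,"y": 0.1,"z": 0,"yaw": 0,"hand": -1}

```text
clock: 14.22
position: [0.5168, 0.1404, -0.0151]
ee_rot: [0.138, -3.135, 0.001]
force: [-4.9, -0.4, 1.7]
width: 0.006
gripper_force: 2.6
```

>>> apply_moves:
  motion:
    - {"x": 0.3,"y": 0.03,"z": 0,"yaw": 0,"hand": -1}
    - {"x": 0.6,"y": 0.05,"z": 0,"yaw": 0,"hand": -1}
    - {"x": 0.6,"y": 0.05,"z": 0,"yaw": 0,"hand": -1}

```text
clock: 14.6
position: [0.5165, 0.1402, -0.0158]
ee_rot: [0.139, -3.125, 0.003]
force: [-21.2, -1.5, 17.4]
width: 0.006
gripper_force: 11.2
```

Solid contact at the rail (21 N). Backing off, rising, and moving to the left of the tin's left end.

>>> apply_moves:
  motion:
    - {"x": -1.3,"y": -0.1,"z": 0,"yaw": 0,"hand": -1}
    - {"x": -3,"y": -0.26,"z": 0.5,"yaw": 0,"hand": -1}
    - {"x": -3,"y": -0.26,"z": 6,"yaw": 0,"hand": -1}
    - {"x": -2,"y": 3,"z": 7,"yaw": 0,"hand": -1}
    - {"x": 1.4,"y": 7.2,"z": 7,"yaw": 0,"hand": -1}
    - {"x": 1.4,"y": 7.2,"z": 7,"yaw": 0,"hand": -1}

```text
clock: 15.35
position: [0.5409, 0.2175, 0.0558]
ee_rot: [-0.144, 3.134, 0.005]
force: [-0.5, -1.1, 0.2]
width: 0.004
gripper_force: 0.0
```

```bash
python3 - <<'E'
from h import *
for c in C: cv2.imwrite(f"pics/{c}6.png",get_image(c))
a=cv2.resize(cv2.imread("pics/scene6.png")[180:250,225:325],None,fx=6,fy=6,interpolation=cv2.INTER_CUBIC)
cv2.imwrite("pics/v6.png",a)
print(observe()["position"],observe()["clock"])
for c in C: print([(np.round(d["rect"]),round(d["p"],2)) for d in recognise("flat_tin",c)])
E
```

```text
[0.53851777 0.21307121 0.05497842] 15.45
[(array([239., 210., 262., 228.]), 0.56)]
[(array([244., 213., 265., 235.]), 0.8), (array([199., 226., 214., 244.]), 0.71), (array([244., 278., 263., 295.]), 0.63)]
```

View pics/v6.png

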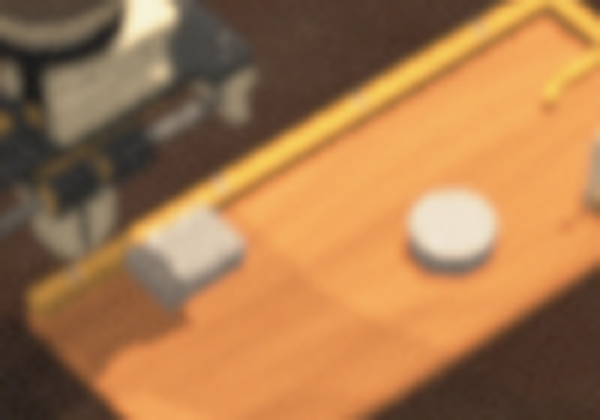

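The tin now lies flat against the rail, around scene pixel (256,222); the gripper is to its left at (238,217).

```bash
python3 - <<'E'
from h import *
get_image("scene")
m=mask("flat_tin","scene",(255,224))
Bs=np.array([.500,.0388,.0887])
p,e=fit(TIN,{"scene":m},np.array([.545,.14,.0887]));print(m.sum(),p.round(4),e,toboard(Bs,p).round(4))
p=observe()["position"]; print(p,toboard(Bs,p-[.011,.002,0]).round(4))
E
```

```text
Traceback (most recent call last):
  File "h.py", line 24, in fit
    r=minimize(f,np.zeros(3),method="Nelder-Mead",options=dict(initial_simplex=S,maxfev=160,xatol=.01,fatol=.2))
  File "h.py", line 22, in <lambda>
    f=lambda d:sum(np.abs(render(place(P,p0+d*sc),c)-m).sum() for c,m in masks.items())
               ~~~^^^^^^^^^^^^^^^^^^^^^^^^^^^^^^^^^^^^^^^^^^^^^^^^^^^^^^^^^^^^^^^^^^^^^
  File "h.py", line 22, in <genexpr>
    f=lambda d:sum(np.abs(render(place(P,p0+d*sc),c)-m).sum() for c,m in masks.items())
                          ~~~~~~~~~~~~~~~~~~~~~~~~~~^~
TypeError: unsupported operand type(s) for -: 'float' and 'NoneType'
```

```bash
python3 - <<'E'
from h import *
Bs=np.array([.500,.0388,.0887])
for px in((255.7,220.7),(254.5,222)):
    g=ground(px,"scene",.032);print(g,toboard(Bs,g).round(4))
p=observe()["position"]; print(p,toboard(Bs,p-[.011,.002,0]).round(4), toboard(Bs,np.array([.5168-.011,.1402-.002])))
E
```

```text
[0.54488226 0.14494698 0.032     ] [0.0541 0.1018]
[0.54239896 0.15113056 0.032     ] [0.0522 0.1081]
[0.53809394 0.21180385 0.05514968] [0.0421 0.1679] [0.01458242 0.09849545]
```

>>> apply_moves:
  motion:
    - {"x": 0.4,"y": 0,"z": -3,"yaw": 0,"hand": -1}
    - {"x": 0.4,"y": 0,"z": -6.5,"yaw": 0,"hand": -1}
    - {"x": 0.4,"y": 0,"z": -7,"yaw": 0,"hand": -1}
    - {"x": 0.4,"y": 0,"z": -7,"yaw": 0,"hand": -1}
    - {"x": 0.45,"y": -0.6,"z": -7,"yaw": 0,"hand": -1}
    - {"x": 0.5,"y": -1.1,"z": -7,"yaw": 0,"hand": -1}
    - {"x": 0.55,"y": -1.6,"z": -7,"yaw": 0,"hand": -1}
    - {"x": 0.6,"y": -2.1,"z": -7,"yaw": 0,"hand": -1}
    - {"x": 0.66,"y": -2.7,"z": -7,"yaw": 0,"hand": -1}
    - {"x": 0.72,"y": -3.3,"z": -7,"yaw": 0,"hand": -1}

```text
clock: 16.9
position: [0.5457, 0.1802, -0.0147]
ee_rot: [-0.139, 3.139, 0.001]
force: [-1.1, 2.0, 1.3]
width: 0.009
gripper_force: 1.3
```

>>> apply_moves:
  motion:
    - {"x": 0.06,"y": -0.6,"z": 0,"yaw": 0,"hand": -1}
    - {"x": 0.12,"y": -1.2,"z": 0,"yaw": 0,"hand": -1}
    - {"x": 0.18,"y": -1.8,"z": 0,"yaw": 0,"hand": -1}
    - {"x": 0.24,"y": -2.4,"z": 0,"yaw": 0,"hand": -1}
    - {"x": 0.3,"y": -3,"z": 0,"yaw": 0,"hand": -1}
    - {"x": 0.36,"y": -3.6,"z": 0,"yaw": 0,"hand": -1}
    - {"x": 0.42,"y": -4.2,"z": 0,"yaw": 0,"hand": -1}
    - {"x": 0.48,"y": -4.8,"z": 0,"yaw": 0,"hand": -1}
    - {"x": 0.54,"y": -5.4,"z": 0,"yaw": 0,"hand": -1}
    - {"x": 0.6,"y": -6,"z": 0,"yaw": 0,"hand": -1}

```text
clock: 18.15
position: [0.5515, 0.1193, -0.0149]
ee_rot: [0.138, -3.138, 0.001]
force: [-1.4, 1.5, -0.1]
width: 0.002
gripper_force: 0.8
```

```bash
python3 - <<'E'
from h import *
for c in C: cv2.imwrite(f"pics/{c}7.png",get_image(c))
a=cv2.resize(cv2.imread("pics/top7.png")[190:260,215:355],None,fx=5,fy=5,interpolation=cv2.INTER_CUBIC)[:,:700]
b=cv2.resize(cv2.imread("pics/scene7.png")[170:240,225:355],(700,377),interpolation=cv2.INTER_CUBIC)[:240]
cv2.imwrite("pics/v7.png",np.vstack([a,b]))
print(observe()["position"],observe()["clock"])
for c in C: print([(np.round(d["rect"]),round(d["p"],2)) for d in recognise("flat_tin",c)])
E
```

```text
[ 0.55192576  0.11801154 -0.01495055] 18.25
[(array([185., 276., 209., 301.]), 0.87), (array([180., 189., 201., 211.]), 0.78)]
[(array([269., 208., 282., 223.]), 0.71), (array([242., 278., 264., 298.]), 0.68)]
```

View pics/v7.png

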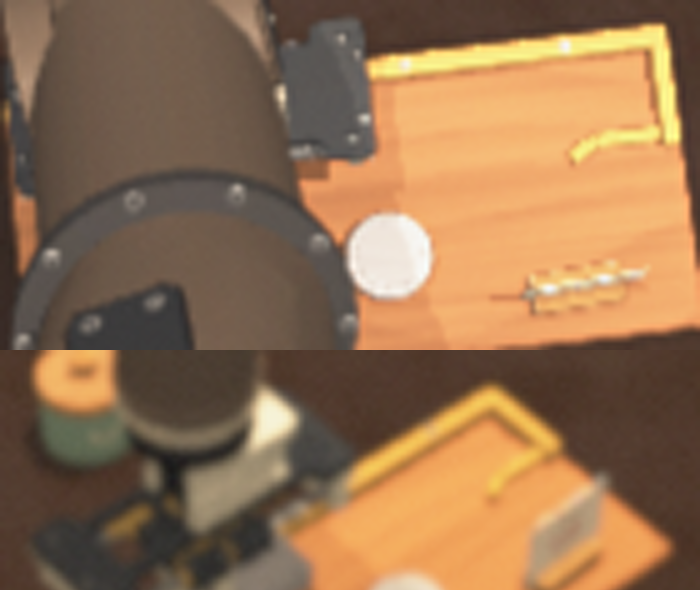

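The round tin, card and jar are undisturbed. The tin's edge shows ahead of the fingers, near scene pixel (281,209), and the 1.5–2 N force is consistent with sliding along the rail. Continuing.

>>> apply_moves:
  motion:
    - {"x": 0.06,"y": -0.6,"z": 0,"yaw": 0,"hand": -1}
    - {"x": 0.12,"y": -1.2,"z": 0,"yaw": 0,"hand": -1}
    - {"x": 0.17,"y": -1.8,"z": 0,"yaw": 0,"hand": -1}
    - {"x": 0.23,"y": -2.4,"z": 0,"yaw": 0,"hand": -1}
    - {"x": 0.28,"y": -3,"z": 0,"yaw": 0,"hand": -1}
    - {"x": 0.34,"y": -3.6,"z": 0,"yaw": 0,"hand": -1}
    - {"x": 0.4,"y": -4.2,"z": 0,"yaw": 0,"hand": -1}
    - {"x": 0.45,"y": -4.8,"z": 0,"yaw": 0,"hand": -1}
    - {"x": 0.51,"y": -5.4,"z": 0,"yaw": 0,"hand": -1}
    - {"x": 0.57,"y": -6,"z": 0,"yaw": 0,"hand": -1}

```text
clock: 19.6
position: [0.5573, 0.0597, -0.0148]
ee_rot: [0.138, -3.138, -0.0]
force: [-1.6, 1.4, -0.9]
width: 0.001
gripper_force: 0.4
```

```bash
python3 - <<'E'
from h import *
get_image("scene");get_image("top")
o=observe();Bs=np.array([.500,.0388,.0887]);print(o["position"],o["force"],o["clock"],toboard(Bs,o["position"]-[.011,.002,0]))
for c in C: print([(np.round(d["rect"],1),round(d["p"],2)) for d in recognise("flat_tin",c)],[np.round(d["rect"],1) for d in recognise("round_tin",c)])
for y in (.0,-.02,-.04): print(y,[np.r_[proj(place(TIN,np.r_[toworld(Bs,(.053,y)),Bs[2]]),c).min(0),proj(place(TIN,np.r_[toworld(Bs,(.053,y)),Bs[2]]),c).max(0)].round(0) for c in C])
E
```

```text
[ 0.55750654  0.05896661 -0.01474216] [-0.12474205 -0.05685407 -1.28626718] 19.7 [0.04793298 0.01397547]
[(array([190.7, 277.5, 208.4, 302. ]), 0.62), (array([179.7, 187.9, 201.2, 210.9]), 0.59)] []
[(array([241.8, 278.3, 263.6, 297.7]), 0.7), (array([198.2, 223.8, 212.6, 243. ]), 0.59), (array([198.3, 177.5, 216.7, 201.9]), 0.54), (array([280.6, 197.4, 296.9, 211.4]), 0.43)] [array([294.8, 210.1, 304.9, 229. ])]
0.0 [array([271., 207., 293., 224.]), array([270., 199., 290., 218.])]
-0.02 [array([279., 206., 300., 223.]), array([275., 196., 295., 215.])]
-0.04 [array([286., 205., 307., 222.]), array([279., 193., 300., 212.])]
```

On track: the tin is seen where expected against the rail. Next stretch.

>>> apply_moves:
  motion:
    - {"x": 0.05,"y": -0.5,"z": 0,"yaw": 0,"hand": -1}
    - {"x": 0.1,"y": -1.1,"z": 0,"yaw": 0,"hand": -1}
    - {"x": 0.16,"y": -1.7,"z": 0,"yaw": 0,"hand": -1}
    - {"x": 0.21,"y": -2.3,"z": 0,"yaw": 0,"hand": -1}
    - {"x": 0.26,"y": -2.9,"z": 0,"yaw": 0,"hand": -1}
    - {"x": 0.32,"y": -3.5,"z": 0,"yaw": 0,"hand": -1}
    - {"x": 0.37,"y": -4.1,"z": 0,"yaw": 0,"hand": -1}
    - {"x": 0.42,"y": -4.7,"z": 0,"yaw": 0,"hand": -1}
    - {"x": 0.48,"y": -5.3,"z": 0,"yaw": 0,"hand": -1}
    - {"x": 0.53,"y": -5.9,"z": 0,"yaw": 0,"hand": -1}

```text
clock: 21.15
position: [0.5627, 0.0007, -0.0148]
ee_rot: [0.138, -3.138, -0.0]
force: [-0.1, 1.6, -0.5]
width: 0.003
gripper_force: 0.3
```

>>> apply_moves:
  motion:
    - {"x": 0.04,"y": -0.5,"z": 0,"yaw": 0,"hand": -1}
    - {"x": 0.09,"y": -1,"z": 0,"yaw": 0,"hand": -1}
    - {"x": 0.13,"y": -1.5,"z": 0,"yaw": 0,"hand": -1}
    - {"x": 0.18,"y": -2,"z": 0,"yaw": 0,"hand": -1}
    - {"x": 0.22,"y": -2.5,"z": 0,"yaw": 0,"hand": -1}
    - {"x": 0.27,"y": -3,"z": 0,"yaw": 0,"hand": -1}
    - {"x": 0.31,"y": -3.5,"z": 0,"yaw": 0,"hand": -1}
    - {"x": 0.36,"y": -4,"z": 0,"yaw": 0,"hand": -1}
    - {"x": 0.36,"y": -4,"z": 0,"yaw": 0,"hand": -1}

```text
clock: 22.28
position: [0.5664, -0.0398, -0.0148]
ee_rot: [-0.137, 3.138, -0.001]
force: [0.9, 0.5, 0.5]
width: 0.002
gripper_force: 0.0
```

```bash
python3 - <<'E'
from h import *
get_image("scene");get_image("top")
o=observe();Bs=np.array([.500,.0388,.0887]);print(o["position"],o["force"],o["clock"],toboard(Bs,o["position"]-[.011,.002,0]))
for c in C: print([(np.round(d["rect"],1),round(d["p"],2)) for d in recognise("flat_tin",c)])
for y in (-.13,-.14,-.15): print(y,[np.r_[proj(place(TIN,np.r_[toworld(Bs,(.053,y)),Bs[2]]),c).min(0),proj(place(TIN,np.r_[toworld(Bs,(.053,y)),Bs[2]]),c).max(0)].round(0) for c in C])
E
```

```text
[ 0.56647964 -0.03921723 -0.01472815] [0.09507944 0.17034978 0.03385599] 22.375 [ 0.04817331 -0.08461726]
[(array([187.1, 278.5, 206.8, 299.7]), 0.66), (array([180.5, 187.9, 199.5, 210.9]), 0.66), (array([427.1, 180.4, 459.4, 249.6]), 0.6)]
[(array([302.9, 183.7, 320.3, 199.7]), 0.63), (array([196.9, 225.7, 211.6, 245.9]), 0.62), (array([240.6, 277.8, 262. , 296.2]), 0.53)]
-0.13 [array([317., 201., 339., 219.]), array([299., 181., 319., 199.])]
-0.14 [array([321., 201., 343., 218.]), array([302., 180., 322., 198.])]
-0.15 [array([324., 200., 346., 218.]), array([304., 179., 324., 196.])]
```

>>> apply_moves:
  motion:
    - {"x": 0.04,"y": -0.4,"z": 0,"yaw": 0,"hand": -1}
    - {"x": 0.07,"y": -0.8,"z": 0,"yaw": 0,"hand": -1}
    - {"x": 0.11,"y": -1.2,"z": 0,"yaw": 0,"hand": -1}
    - {"x": 0.13,"y": -1.5,"z": 0,"yaw": 0,"hand": -1}
    - {"x": 0.13,"y": -1.5,"z": 0,"yaw": 0,"hand": -1}

```text
clock: 23.1
position: [0.5676, -0.0545, -0.0147]
ee_rot: [-0.137, 3.139, -0.0]
force: [-0.7, -0.2, 0.2]
width: 0.006
gripper_force: 0.0
```

>>> apply_moves:
  motion:
    - {"x": 0.03,"y": -0.3,"z": 0,"yaw": 0,"hand": -1}
    - {"x": 0.03,"y": -0.3,"z": 0,"yaw": 0,"hand": -1}

```text
clock: 23.35
position: [0.5679, -0.0572, -0.0147]
ee_rot: [-0.138, 3.139, -0.0]
force: [0.3, 0.9, -0.1]
width: 0.005
gripper_force: 0.0
```

>>> apply_moves:
  motion:
    - {"x": 0.03,"y": -0.3,"z": 0,"yaw": 0,"hand": -1}
    - {"x": 0.03,"y": -0.3,"z": 0,"yaw": 0,"hand": -1}

```text
clock: 23.6
position: [0.5682, -0.0603, -0.0147]
ee_rot: [-0.138, 3.139, -0.0]
force: [0.3, 0.1, -0.4]
width: -0.0
gripper_force: 0.0
```

>>> apply_moves:
  motion:
    - {"x": 0.03,"y": -0.3,"z": 0,"yaw": 0,"hand": -1}
    - {"x": 0.03,"y": -0.3,"z": 0,"yaw": 0,"hand": -1}

```text
clock: 23.85
position: [0.5685, -0.0626, -0.0148]
ee_rot: [0.138, -3.138, -0.001]
force: [-0.6, 1.7, 0.4]
width: 0.004
gripper_force: 1.2
```

```bash
python3 - <<'E'
from h import *
get_image("scene")
o=observe();print(o["position"],o["force"],o["clock"])
for d in silhouettes("flat_tin","scene"):print(np.round(d["rect"],1),round(d["p"],2),d["mask"].sum())
E
```

```text
[ 0.56845596 -0.06262218 -0.01476711] [0.27874461 2.78711162 0.01720642] 23.9
[196.9 224.  214.2 243.6] 0.77 198
[241.1 278.8 262.7 296.3] 0.69 249
```

Force is beginning to rise at the stop. Pressing on in small steps.

>>> apply_moves:
  motion:
    - {"x": 0.03,"y": -0.3,"z": 0,"yaw": 0,"hand": -1}
    - {"x": 0.03,"y": -0.3,"z": 0,"yaw": 0,"hand": -1}

```text
clock: 24.2
position: [0.5685, -0.0628, -0.0148]
ee_rot: [0.142, -3.138, -0.005]
force: [-1.7, 10.3, 2.7]
width: 0.006
gripper_force: 5.3
```

>>> apply_moves:
  motion:
    - {"x": 0.03,"y": -0.3,"z": 0,"yaw": 0,"hand": -1}
    - {"x": 0.03,"y": -0.3,"z": 0,"yaw": 0,"hand": -1}

```text
clock: 24.45
position: [0.5684, -0.0629, -0.0148]
ee_rot: [0.145, -3.137, -0.009]
force: [-2.8, 17.9, 4.9]
width: 0.006
gripper_force: 9.3
```

>>> apply_moves:
  motion:
    - {"x": -0.05,"y": 1,"z": 0,"yaw": 0,"hand": -1}
    - {"x": -0.2,"y": 3,"z": 0,"yaw": 0,"hand": -1}
    - {"x": -0.2,"y": 3,"z": 5,"yaw": 0,"hand": -1}
    - {"x": -1,"y": 7,"z": 10,"yaw": 0,"hand": -1}
    - {"x": -2,"y": 12,"z": 12,"yaw": 0,"hand": -1}
    - {"x": -3,"y": 17,"z": 12,"yaw": 0,"hand": -1}
    - {"x": -3,"y": 22,"z": 12,"yaw": 0,"hand": -1}
    - {"x": -3,"y": 22,"z": 12,"yaw": 0,"hand": -1}

```text
clock: 25.45
position: [0.5382, 0.157, 0.1053]
ee_rot: [-0.15, 3.138, 0.003]
force: [0.3, -0.8, 0.3]
width: 0.009
gripper_force: 0.0
```

```bash
python3 - <<'E'
from h import *
ims={c:get_image(c) for c in C}
o=observe();print(o["position"],o["clock"])
for c in C:
    cv2.imwrite(f"pics/{c}8.png",ims[c])
    for d in silhouettes("flat_tin",c):
        r=np.array(d["rect"])
        if 295<r[[0,2]].mean()<345:
            print(c,r.round(1),round(d["p"],2)); Bc={"top":np.array([.5062,.0375,.0866]),"scene":np.array([.5,.0388,.0887])}[c]
            p,e=fit(TIN,{c:d["mask"].astype(float)},np.r_[toworld(Bc,(.053,-.15)),Bc[2]]);print(toboard(Bc,p).round(4),p[2]-Bc[2],e)
    im=ims[c]; hsv=cv2.cvtColor(im,cv2.COLOR_BGR2HSV)
    q=proj(place(TIN,np.r_[toworld(Bc,(.053,-.15)),Bc[2]]),c) if 'Bc' in dir() else None
    for n in("round_tin","price_card"): print(c,n,[(np.round(d["rect"]).tolist(),round(d["p"],2)) for d in recognise(n,c)][:3])
a=cv2.resize(ims["top"][190:232,300:360],None,fx=10,fy=10,interpolation=cv2.INTER_CUBIC)
cv2.imwrite("pics/v8.png",a)
E
```

```text
[0.53882118 0.15156408 0.10512351] 25.55
top [326.8 196.7 349.4 216.3] 0.83
[ 0.0522 -0.1511] 0.013683180487118987 24.12549019607843
top round_tin [([286.0, 231.0, 301.0, 249.0], 0.53)]
top price_card [([318.0, 241.0, 339.0, 255.0], 0.55), ([161.0, 257.0, 184.0, 269.0], 0.42)]
scene [302.5 181.  321.4 196.6] 0.77
[ 0.0535 -0.1508] 0.03161544919694735 18.886274509803922
scene round_tin [([296.0, 210.0, 308.0, 230.0], 0.49), ([232.0, 186.0, 349.0, 269.0], 0.39)]
scene price_card [([207.0, 266.0, 227.0, 288.0], 0.88)]
```

```bash
python3 - <<'E'
from h import *
Bc={"top":np.array([.5062,.0375,.0866]),"scene":np.array([.5,.0388,.0887])}
def white(c,n,y):
    im=cv2.imread(f"pics/{c}{n}.png");h=cv2.cvtColor(im,cv2.COLOR_BGR2HSV)
    P=place(box(-.027,.027,-.035,.035,.012,.032),np.r_[toworld(Bc[c],(.053,y)),Bc[c][2]])
    return ((h[...,1]<85)&(h[...,2]>50)&(render(P,c,2)>.5)).astype(float)
for c,n,y in (("top",6,.103),("scene",6,.103),("top",8,-.15),("scene",8,-.15)):
    m=white(c,n,y);p,e=fit(TIN,{c:m},np.r_[toworld(Bc[c],(.053,y)),Bc[c][2]],(.004,.004,.04))
    print(c,n,m.sum(),toboard(Bc[c],p).round(4),round(p[2]-Bc[c][2],3),round(e,1))
E
```

```text
top 6 370.0 [0.0557 0.1093] -0.173 66.2
scene 6 182.0 [0.0578 0.1006] 0.027 62.7
top 8 307.0 [ 0.0527 -0.1498] 0.001 25.6
scene 8 164.0 [ 0.0576 -0.156 ] 0.037 49.4
```

```bash
python3 -c "
from cell import *
print(sign_off())"
```

```text
the job is handed in; nothing more can be done
None
```

I handed the job in at about 25.6 s: the tin is in the corner pocket, square within the measurement and about 1 mm or less from both the rail and the end stop in the top camera; the scene camera agrees less closely. The round tin and price card showed no visible shift, and the arm is clear; the sign-off gave no verdict.

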